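# Switch on the fluorescence microscope's units in start-up order

### The arm

A 6-joint arm with a two-finger parallel gripper is mounted at the origin on the work surface. World frame = base frame: x ahead of the robot, y to its left, z up, the work surface at z = 0. Lengths are in mm, angles in rad, forces in N, time in s.
With the tool pointing down it reaches from about 400 to 925 mm from the base axis. Payload 3.4 kg.
Tool frame: the origin (TCP) lies midway between the tips of the shut fingers; the grasp point (between the pads) lies 19 mm behind it; z points along the fingers, y is the line along which they close (so a half turn about z gives the same grasp; the last joint's range is limited). The gripper opens to 85 mm and grips with 20 to 120 N. Pads are 22 mm wide; open, the fingers measure 114 mm over their backs; the gripper's body (76 mm by 85 mm) begins 54 mm behind the grasp point. The pads swing forward as they close: fully open they stand 13 mm farther back than shut.
Start: joints at [-1.341, 0.307, 1.506, -0, 1.328, -0.073], TCP at [171.437, -548.853, 202.205] pointing down, gripper open.
Joint ranges: [-3.12, 3.12], [-1.05, 2.28], [0.14, 2.33], [-1.42, 4.57], [0.1, 2.73], [-2.68, 2.68]. Speed limits (rad/s): [2.57, 2.57, 3.14, 3.14, 3.14, 3.14].

### API

Orientations are given as [roll, pitch, yaw] about the fixed x, y, z axes, in that order (R = Rz(yaw) Ry(pitch) Rx(roll)).
In Python, from bench import robot, viewer, workorder gives the robot as it stands. The module is installed in compiled form; this text tells all that it offers.
- The arm moves only by the shell command python3 -m handwheel 'ROWS'. ROWS is JSON, a list of rows, each a list of 3 entries, a list of its own where there are three numbers: the opening, from 0 (shut) to 1 (fully open), then the shift along the tool's x, y, z scaled (see below), then the turn about the tool's z scaled (see below). In form: [[gripper, [dx, dy, dz], twist], ...]. A call has 1 to 12 rows; each row shifts and turns the commanded pose from where the row before left it, along the tool's axes as they then stand; what a row does not reach is not made up. The controller multiplies each number of a shift by 2.5 cm and each number of a turn by 4 degrees. A row lasts 1/12 s, in which the tool goes at most 41.7 mm and 7.16 degrees, less where a joint would pass 70% of its speed; a pose out of reach is approached as far as the arm can. A call with a number of a shift or a turn outside -1 to 1 is refused whole. A call with a gripper value outside its range is refused whole. The fingers move at their own pace and stop on an object; the grip force is fixed at half the most. Time passes only in rows, so rows that do not move let the fingers close. It gives the time, the measured TCP pose, the force, the opening and the grip force at its end, in the units of the state.
- robot.get_state(): the state, without advancing time (a new reading comes with each control period).
- viewer.snapshot(name): name is "scene" or "side" or "wrist"; returns a dict with "color" (384x512x3 uint8, red, green, blue), "camera_matrix" (3x3 intrinsics, pixels), "R" (3x3) and "t" (3): a world point X has camera coordinates R X + t; the wrist camera has in their place "tool_from_camera" (4x4, takes a point from camera to tool coordinates, whose origin is the TCP and whose axes are the flange's). Camera axes: x right, y down, z forward; pixel columns grow to the right and rows downward; lengths in mm; the calibration is good to about 2 mm. A picture is of the moment at which its call begins: read the wrist's pose just before it. There is no depth.
- workorder.close_job(): hands the job in; it is judged then, once.
The state is a dict: "clock": time; "q": joint angles; "joint_velocities": joint speeds; "tau": joint torques, N m; "tool_pos": TCP position; "eef_rot": TCP orientation; "force": force on the tool from outside, world axes, zero at the start; "torque": the same for the moment, N m; "grip_width": opening from 0.0 (shut) to 1.0 (fully open); "finger_force": force on a finger pad.
Only numpy, scipy, OpenCV 4.12 (cv2) and the standard library are available. Lean on these libraries where they do the work, as an engineer would, in place of code of your own. Each camera call takes 0.05 s, during which the arm holds its last target. There are 200 camera calls.

### The job

Start up the fluorescence microscope station: with the fingertips, lightly tap down the raised front end of each power rocker so that it clicks over to on - first the lamp power supply (the largest case, with the round fan grille), whose ignition pulse would harm the others if they were already on, then the stage heater controller (the one with the display), and last the camera box (the smallest case, with the cooling fins). Do not lift or shove the units, leave all three on, and leave the jars, the dropper bottle and the slide box where they stand.

Things in the scene. Friction and masses are not known exactly. Their poses are not given: they have to be found in the camera images.
- lamp_supply: Lamp power supply: white case on feet, 200 deep (x) x 150 wide (y) x 90 mm high, the largest, 1.5-3.1 kg; round 100 mm fan grille on its flat rear top. Origin: centre of underside, on the bench; x to its rear, y to its left from the robot, z up. Front (-x) faces the robot within 0.3 rad. Front 70 mm of top: deck sloping 8 deg down to front. Dial, 12 mm high, 78 mm right of rocker.
- stage_controller: Stage heater controller, same style of white case: 150 deep (x) x 120 wide (y) x 65 mm high, 0.9 to 1.8 kg, with a rectangular display 52 x 88 mm on the flat rear top and three small flat keys on the deck. Origin and axes as for the lamp supply.
- camera_box: Camera control box, same style of white case: 120 deep (x) x 90 wide (y) x 48 mm high, the smallest, 0.56 to 1.1 kg, with a row of nine cooling fins, 8 mm high, on the flat rear top. Origin and axes as for the lamp supply.
- lamp_tap (a point): Spot to tap on the lamp supply: top face of its rocker's front half, mid-width, 14 mm from the crease, 1 mm from the front end. It moves with the rocker: about 10 mm above the deck when off, 6 mm lower when on. About 2 N downwards here starts the rocker; 3 mm lower it snaps over by itself. Press only ahead of the crease (behind it switches off). Yaw: as the body. Over 35 N breaks it.
- stage_tap (a point): Spot to tap on the stage controller: top face of its rocker's front half, mid-width, 14 mm from the crease, 1 mm from the front end. It moves with the rocker: about 10 mm above the deck when off, 6 mm lower when on. About 2 N downwards here starts the rocker; 3 mm lower it snaps over by itself. Press only ahead of the crease (behind it switches off). Yaw: as the body. Over 35 N breaks it.
- camera_tap (a point): Spot to tap on the camera box: top face of its rocker's front half, mid-width, 14 mm from the crease, 1 mm from the front end. It moves with the rocker: about 10 mm above the deck when off, 6 mm lower when on. About 2 N downwards here starts the rocker; 3 mm lower it snaps over by itself. Press only ahead of the crease (behind it switches off). Yaw: as the body. Over 35 N breaks it.
- lamp_rocker (a joint): Black power rocker of the lamp supply, 30 long (front to rear) x 22 mm wide; its crease, the hinge, is 36 mm to the left (+y) of the case's centre line, 70 mm ahead (-x) of its centre, 4 mm above the deck; bezel 38 x 30 mm, 2.5 mm above the deck. 0 rad = off (front half raised 0.44 rad, rear half flush), 0.44 = on (front flush, rear raised). Snaps over at 0.22 and stays.
- stage_rocker (a joint): Black power rocker of the stage controller, 30 long (front to rear) x 22 mm wide; its crease, the hinge, is 32 mm to the right (-y) of the case's centre line, 46 mm ahead (-x) of its centre, 4 mm above the deck; bezel 38 x 30 mm, 2.5 mm above the deck. 0 rad = off (front half raised 0.44 rad, rear half flush), 0.44 = on (front flush, rear raised). Snaps over at 0.22 and stays.
- camera_rocker (a joint): Black power rocker of the camera box, 30 long (front to rear) x 22 mm wide; its crease, the hinge, is on the case's centre line, 31 mm ahead (-x) of its centre, 4 mm above the deck; bezel 38 x 30 mm, 2.5 mm above the deck. 0 rad = off (front half raised 0.44 rad, rear half flush), 0.44 = on (front flush, rear raised). Snaps over at 0.22 and stays.
- jar_a: Specimen jar with yellow screw cap, 39 mm across, 70 mm high, standing on the bench between or in front of the units; origin centre of its underside. Leave alone.
- jar_b: The same with a blue cap. Leave alone.
- dropper: Amber dropper bottle, 28 mm across, 80 mm high, standing on the bench; origin centre of its underside. Leave alone.
- slide_box: Closed grey slide box 85 x 45 x 26 mm lying on the bench; origin centre of its underside. Leave alone.

How it is judged (in metres and radians):
On the way, in this order (a step that is already met when the one before it is completed fails the run):
1. the lamp supply is switched on, the other two still off (value of joint lamp_rocker above 0.36 rad and value of joint each of stage_rocker, camera_rocker below 0.1 rad), for 0.1 s.
2. then the stage controller, with the lamp supply on and the camera box still off (value of joint each of lamp_rocker, stage_rocker above 0.36 rad and value of joint camera_rocker below 0.1 rad), for 0.1 s.
3. then the camera box, so that all three are on (value of joint each of lamp_rocker, stage_rocker, camera_rocker above 0.36 rad), for 0.1 s.
At the end, for the whole second after the job is handed in: All three rockers are on (joint above 0.36 rad), the units rest within 15 mm of where they stood, and the jars, bottle and slide box stand upright within 20 mm of where they were (all of step 3 and distance of each of lamp_supply, stage_controller, camera_box from where it was at the start of the episode below 0.015 m and linear speed of each of lamp_supply, stage_controller, camera_box below 0.02 m/s and distance of each of jar_a, jar_b, dropper, slide_box from where it was at the start of the episode below 0.02 m and angle between each of jar_a, jar_b, dropper, slide_box's own z axis and vertical below 0.2 rad); the robot touches nothing.
It fails at once if the stage controller or the camera box is on while the lamp supply is off (value of joint lamp_rocker below 0.22 rad and value of joint any of stage_rocker, camera_rocker above 0.22 rad).
It fails at once if the camera box is on while the stage controller is off (value of joint stage_rocker below 0.22 rad and value of joint camera_rocker above 0.22 rad).
It fails at once if a unit is pressed with more than 35 N (contact force between any of the fingers, the arm and lamp_supply above 35 N or contact force between any of the fingers, the arm and stage_controller above 35 N or contact force between any of the fingers, the arm and camera_box above 35 N).
It fails at once if a unit is lifted more than 8 mm, tipped, or shoved more than 15 mm (height (world z) of any of lamp_supply, stage_controller, camera_box above 0.008 m or distance of any of lamp_supply, stage_controller, camera_box from where it was at the start of the episode above 0.015 m or angle between any of lamp_supply, stage_controller, camera_box's own z axis and vertical above 0.1 rad).
It fails at once if a jar, the dropper bottle or the slide box is moved more than 20 mm or tipped (distance of any of jar_a, jar_b, dropper, slide_box from where it was at the start of the episode above 0.02 m or angle between any of jar_a, jar_b, dropper, slide_box's own z axis and vertical above 0.2 rad).
It also fails if it takes over 54 s, if anything falls off the work surface, if the arm or the gripper's body presses on something with over 40 N, if the wrist force passes 120 N, or if a joint passes its speed limit or range.

## Working session

There is one attempt and no reset: what is moved stays moved. The work goes in short steps, Python scripts to look and compute and a shell command to move; the robot and the scene stay as the last step left them, time stands still between calls to the robot, and variables do not carry over. Pictures are saved under pics/ and viewed, at most 10 in all, crops included, and the job is handed in when it is done.

```bash
mkdir -p pics
cat > h.py <<'E'
import numpy as np, cv2, json
from bench import robot, viewer, workorder
def snap(n,f):
    s=viewer.snapshot(n); cv2.imwrite(f,cv2.cvtColor(s['color'],cv2.COLOR_RGB2BGR)); np.savez(f[:-4]+'.npz',**s); return s
def ray(s,uv,z):
    K=np.array(s['camera_matrix']);R=np.array(s['R']);t=np.array(s['t'])
    d=R.T@np.linalg.inv(K)@[uv[0],uv[1],1]; c=-R.T@t
    return c+d*(z-c[2])/d[2]
def proj(s,X):
    p=np.array(s['camera_matrix'])@(np.array(s['R'])@np.array(X,float)+np.array(s['t'])); return p[:2]/p[2]
E
python3 - <<'E'
from h import *
st=robot.get_state(); print(st)
for n in('scene','side'):
    s=snap(n,f'pics/{n}0.png'); print(n,-np.array(s['R']).T@s['t'],s['camera_matrix'],s['R'])
a=[cv2.imread(f'pics/{n}0.png') for n in('scene','side')]
E
```

```text
{'clock': 0.0, 'q': array([-1.34149082e+00,  3.07548543e-01,  1.50766965e+00, -1.18075052e-05,
        1.32839258e+00, -7.35230726e-02]), 'joint_velocities': array([ 7.59216879e-05,  8.32328251e-04, -3.06391421e-03, -6.26128592e-04,
       -5.17658091e-04,  7.69995404e-04]), 'tau': array([ 9.35538919e-04, -4.57546413e+01, -2.51913071e+01, -1.95382463e-04,
        1.31279594e-02,  9.45799684e-06]), 'tool_pos': array([ 171.26506328, -548.11266587,  201.29651317]), 'eef_rot': array([-3.13957914e+00, -1.36819464e-04,  3.02831286e-01]), 'force': array([ 0.77144371, -0.16642068,  0.70767711]), 'torque': array([0.02053338, 0.03206387, 0.00965268]), 'finger_force': 0.0, 'grip_width': 0.9976979752175836}
scene [1134.38227036 -288.86364712  611.262709  ] [[436.94453859   0.         252.57076422]
 [  0.         436.94453859 188.8523965 ]
 [  0.           0.           1.        ]] [[ 0.43898937  0.89841781  0.01156573]
 [ 0.55562945 -0.26133352 -0.78929127]
 [-0.70609082  0.35291674 -0.61391003]]
side [ 325.79655449 -826.10900773  577.12162434] [[400.32370043   0.         260.95563621]
 [  0.         400.32370043 191.38291934]
 [  0.           0.           1.        ]] [[ 0.9663225  -0.25673487 -0.0175511 ]
 [-0.14348901 -0.48094844 -0.86492745]
 [ 0.21361586  0.83831725 -0.50158993]]
```

View pics/scene0.png

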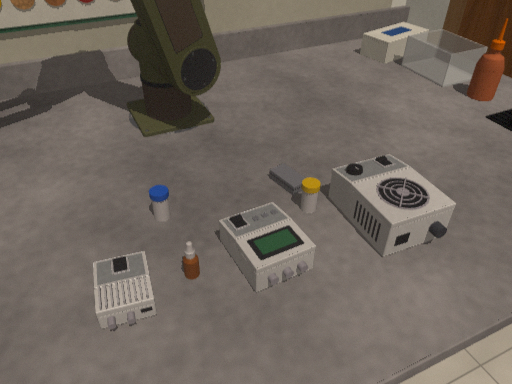

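View pics/side0.png

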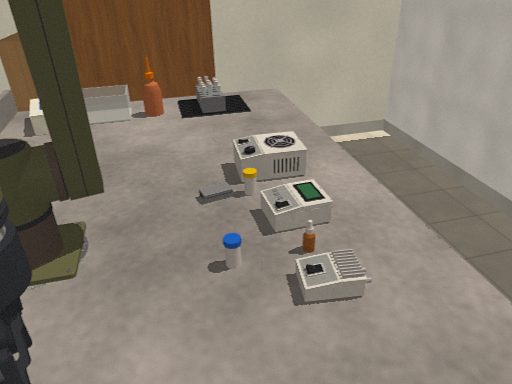

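The scene view shows the camera box at about (123,288), the stage controller at (265,245) and the lamp supply at (390,205). Their rockers are near (120,264), (238,221) and (384,161). The side view shows the same three rockers near (315,269), (282,204) and (243,141).

Run:
```python
from h import *
tiles=[]
for n,cs in(('scene',[(120,264),(238,221),(384,161)]),('side',[(315,269),(282,204),(243,141)])):
    im=cv2.imread(f'pics/{n}0.png'); s=np.load(f'pics/{n}0.npz')
    g=im.max(2)
    m=(g<75).astype(np.uint8)
    k,l,stt,ce=cv2.connectedComponentsWithStats(m)
    row=[]
    for c in cs:
        for i in range(1,k):
            if np.hypot(*(ce[i]-c))<25 and stt[i,4]>8: print(n,c,stt[i],ce[i].round(1),ray(s,ce[i],75).round(1))
        x,y=c; row.append(cv2.resize(im[y-28:y+28,x-38:x+38],None,fx=3.5,fy=3.5,interpolation=cv2.INTER_CUBIC))
    tiles.append(np.hstack(row))
cv2.imwrite('pics/crop0.png',np.vstack(tiles))
```

```text
scene (120, 264) [113 257  14  15 172] [119.5 263.9] [ 604.2 -264.3   75. ]
scene (238, 221) [229 214  18  14 137] [237.6 220.7] [591.2 -47.   75. ]
scene (238, 221) [215 230   6  12  32] [217.8 234.3] [608.7 -93.2  75. ]
scene (384, 161) [376 156  16  10  89] [383.  160.4] [548.2 323.2  75. ]
scene (384, 161) [380 179  25  10 141] [393.2 182.8] [622.  288.9  75. ]
side (315, 269) [306 264  17  10 123] [313.4 268.5] [ 560.  -292.9   75. ]
side (282, 204) [275 201  14   7  65] [281.2 203.9] [570.5 -57.9  75. ]
side (243, 141) [238 139  10   5  30] [242.3 140.9] [565.2 341.9  75. ]
side (243, 141) [265 138   6   8  14] [267.1 141.9] [638.9 310.   75. ]
side (243, 141) [244 146  11   9  70] [248.9 150.1] [568.8 265.6  75. ]
```

View pics/crop0.png

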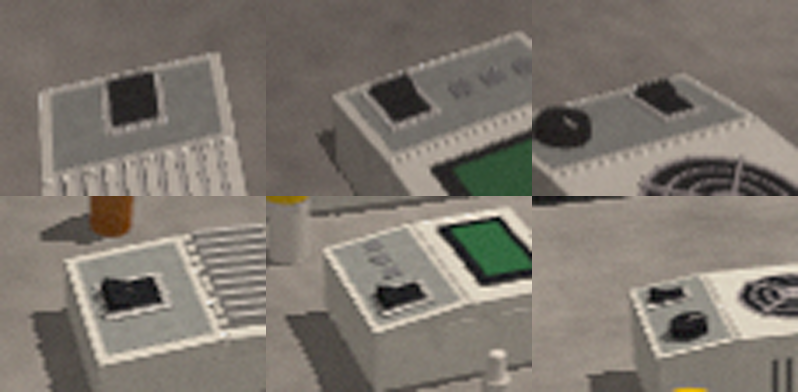

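Run:
```python
from h import *
S=[np.load(f'pics/{n}0.npz') for n in('scene','side')]
P=[s['camera_matrix']@np.c_[s['R'],s['t']] for s in S]
for nm,a,b in(('cam',(119.5,263.9),(313.4,268.5)),('stage',(237.6,220.7),(281.2,203.9)),('lamp',(383,160.4),(242.3,140.9))):
    X=cv2.triangulatePoints(P[0],P[1],np.array(a,float),np.array(b,float)); X=X[:3,0]/X[3]; print(nm,X.round(1),[(proj(s,X)-q).round(1) for s,q in zip(S,(a,b))])
s=viewer.snapshot('wrist'); print(s['camera_matrix'],s['tool_from_camera'])
```

```text
cam [ 574.  -262.5   45.2] [array([ 0.2, -0.4]), array([0.3, 0.4])]
stage [576.8 -40.2  62.1] [array([ 0.2, -0.5]), array([0.3, 0.4])]
lamp [559.4 311.4  86.7] [array([ 0.1, -0.5]), array([0.2, 0.4])]
[[282.46422131   0.         255.08992405]
 [  0.         282.46422131 191.53085508]
 [  0.           0.           1.        ]] [[ 7.92474437e-04 -9.64306071e-01 -2.64788922e-01  6.68380279e+01]
 [ 9.99999680e-01  7.93552217e-04  1.02900688e-04 -2.47552590e-01]
 [ 1.10896078e-04 -2.64788919e-01  9.64306391e-01 -1.71187458e+02]
 [ 0.00000000e+00  0.00000000e+00  0.00000000e+00  1.00000000e+00]]
```

The heights agree with the cases (45, 62 and 87 mm). Next I shut the gripper, square the yaw and fly up.

```bash
python3 -m handwheel '[[0,[0,0,-0.8],1],[0,[0,0,-0.8],1],[0,[0,0,0],1],[0,[0,0,0],1],[0,[0,0,0],0.34],[0,[1,-0.7,0],0],[0,[1,-0.7,0],0],[0,[1,-0.7,0],0],[0,[1,-0.7,0],0],[0,[1,-0.7,0],0],[0,[1,-0.7,0],0],[0,[1,-0.7,0],0]]'
python3 -m handwheel '[[0,[1,-0.8,0],0],[0,[1,-0.8,0],0],[0,[1,-0.8,0],0],[0,[1,-0.8,0],0],[0,[1,-0.8,0],0],[0,[1,-0.8,0],0],[0,[1,-0.8,0],0],[0,[0,0,0],0],[0,[0,0,0],0]]'
```

```text
clock: 1.15
tool_pos: [347.2, -425.1, 241.7]
eef_rot: [-3.141, 0.001, 0.001]
force: [0.7, 0.2, -0.0]
grip_width: 0.0
finger_force: 0.0
clock: 1.9
tool_pos: [522.3, -285.0, 241.4]
eef_rot: [-3.141, 0.001, 0.004]
force: [0.1, -0.7, 0.5]
grip_width: 0.001
finger_force: 0.0
```

```bash
cat >> h.py <<'E'
from scipy.spatial.transform import Rotation as Rn
def wsnap(f):
    st=robot.get_state(); s=dict(viewer.snapshot('wrist'))
    R=Rn.from_euler('xyz',st['eef_rot']).as_matrix(); T=np.array(s['tool_from_camera'])
    Rwc=R@T[:3,:3]; c=R@T[:3,3]+st['tool_pos']
    s['R']=Rwc.T; s['t']=-Rwc.T@c
    cv2.imwrite(f,cv2.cvtColor(s['color'],cv2.COLOR_RGB2BGR)); np.savez(f[:-4]+'.npz',**s); print('tcp',st['tool_pos'].round(1),st['eef_rot'].round(3)); return s
E
python3 -c "
from h import *
s=wsnap('pics/w_cam.png'); print(proj(s,[574,-262.5,45]))"
python3 -m handwheel '[[0,[0,-1,0],0],[0,[0,-1,0],0],[0,[0,-1,0],0],[0,[0,-1,0],0],[0,[0,-1,0],0],[0,[0,-1,0],0],[0,[0,-1,0],0],[0,[0,-1,0],0],[0,[0,-1,0],0],[0,[0,0,0],0],[0,[0,0,0],0]]'
python3 -c "
from h import *
s=wsnap('pics/w_stage.png'); print(proj(s,[576.8,-40,62]))"
python3 -m handwheel '[[0,[0,-1,0],0],[0,[0,-1,0],0],[0,[0,-1,0],0],[0,[0,-1,0],0],[0,[0,-1,0],0],[0,[0,-1,0],0],[0,[0,-1,0],0],[0,[0,-1,0],0],[0,[0,-1,0],0],[0,[0,-1,0],0],[0,[0,-1,0],0],[0,[0,-1,0],0]]'
python3 -m handwheel '[[0,[-0.4,-1,0],0],[0,[-0.4,-0.4,0],0],[0,[0,0,0],0],[0,[0,0,0],0],[0,[0,0,0],0]]'
python3 -c "
from h import *
s=wsnap('pics/w_lamp.png'); print(proj(s,[559,311,86]))
a=[cv2.resize(cv2.imread(f'pics/w_{n}.png'),(400,300)) for n in('cam','stage','lamp')]
cv2.imwrite('pics/w3.png',np.vstack([np.hstack(a[:2]),np.hstack([a[2],a[2]*0])]))"
```

```text
tcp [ 522.3 -285.   241.4] [-3.141e+00  1.000e-03  4.000e-03]
[237.80918773 126.00777476]
clock: 2.87
tool_pos: [520.7, -61.6, 242.2]
eef_rot: [3.141, 0.0, 0.001]
force: [-0.0, 0.2, 0.4]
grip_width: 0.0
finger_force: 0.0
tcp [520.7 -61.6 242.2] [3.141e+00 0.000e+00 1.000e-03]
[237.32593349 122.96617865]
clock: 3.92
tool_pos: [522.4, 237.7, 242.1]
eef_rot: [3.141, -0.0, -0.002]
force: [1.6, 0.9, -0.6]
grip_width: 0.001
finger_force: 0.0
clock: 4.33
tool_pos: [502.1, 271.9, 242.2]
eef_rot: [3.14, -0.0, -0.001]
force: [0.6, -0.3, 1.0]
grip_width: 0.001
finger_force: 0.0
tcp [502.1 271.9 242.2] [ 3.14e+00 -0.00e+00 -1.00e-03]
[220.37260403 123.10081309]
```

View pics/w3.png

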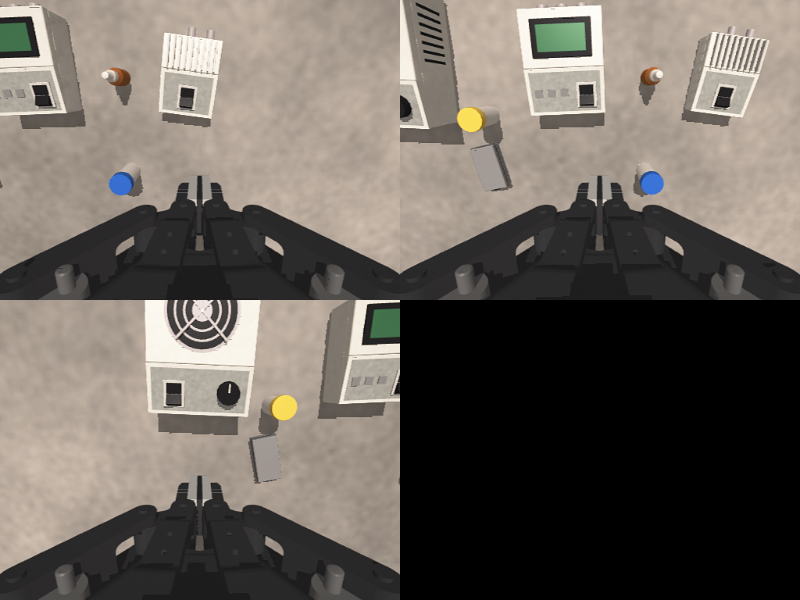

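The wrist views at half size put the rockers at (187,98) for the camera box, (187,95) for the stage controller and (174,392-300) for the lamp. The dark rear half and the greyer raised front half can be told apart. Next I zoom in and measure.

Run:
```python
from h import *
T=[]
for n,c,z in(('cam',(238,126),45),('stage',(238,123),62),('lamp',(221,121),87)):
    im=cv2.imread(f'pics/w_{n}.png'); s=np.load(f'pics/w_{n}.npz'); x,y=c
    T.append(cv2.resize(im[y-40:y+40,x-22:x+22],None,fx=6,fy=6,interpolation=cv2.INTER_NEAREST))
    hsv=cv2.cvtColor(im,cv2.COLOR_BGR2HSV); 
    for th in(60,110):
        m=(im.max(2)<th).astype(np.uint8)
        k,l,stt,ce=cv2.connectedComponentsWithStats(m)
        for i in range(1,k):
            if np.hypot(*(ce[i]-c))<16 and stt[i,4]>20:
                r=cv2.minAreaRect(np.argwhere(l==i)[:,::-1].astype(np.float32)); print(n,th,stt[i],ce[i].round(1),np.round(r[0]+r[1]+(r[2],),1),ray(s,ce[i],z).round(1))
cv2.imwrite('pics/c3.png',np.hstack(T))
```

```text
cam 60 [231 112  17  14 186] [239.2 118.6] [239.2 118.9  16.3  11.9   8.1] [ 583.1 -264.3   45. ]
cam 60 [230 135  16   4  27] [237.8 136.8] [237.5 136.8  15.3   1.6   7.6] [ 560.5 -262.3   45. ]
cam 110 [229 112  20  27 426] [238.5 125.2] [238.5 125.3  16.7  25.6   6.3] [ 575.  -263.4   45. ]
cam 110 [231 139  17   3  23] [237.9 140. ] [239.  140.   16.1   1.3   4.8] [ 556.5 -262.4   45. ]
stage 60 [229 108  18  13 207] [238.  114.4] [237.5 114.   12.   17.   90. ] [586.8 -41.   62. ]
stage 60 [231 133  17   3  31] [239.5 133.7] [239.  133.7   1.8  16.   85.9] [564.1 -42.5  62. ]
stage 110 [229 108  19  28 467] [238.2 121.7] [238.2 121.7  27.2  17.6  87.1] [578.3 -41.   62. ]
stage 110 [229 137  23   1  23] [240. 137.] [240. 137.  22.   0. 180.] [560.1 -43.   62. ]
lamp 60 [213 106  19  15 252] [222.  112.8] [222.  112.9  19.   13.2   4.8] [570.2 308.8  87. ]
lamp 60 [213 129  19   7  43] [223.4 133.3] [222.6 133.8   5.6  18.4  77.5] [547.8 307.8  87. ]
lamp 110 [212 106  20  30 548] [222.  120.5] [221.5 120.5  29.   19.   90. ] [561.8 309.   87. ]
```

View pics/c3.png

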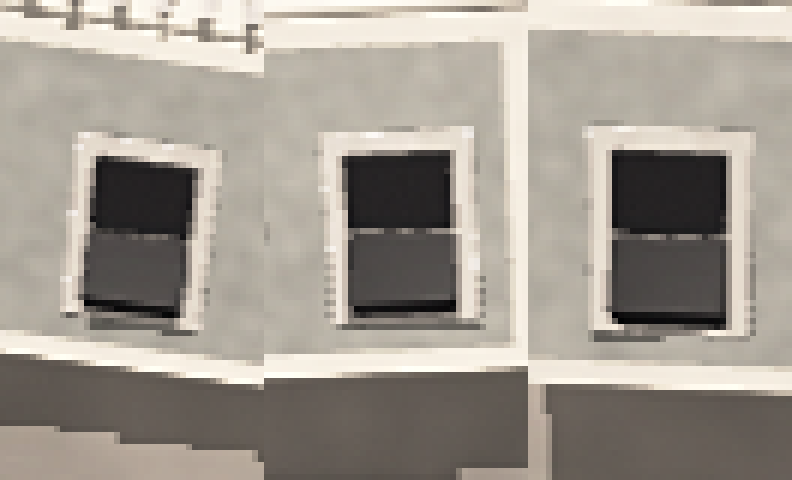

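Run:
```python
from h import *
# yaw from the top front edge: fit on bezel/rocker sides is short, use crease->front direction plus front case edge seen in crops
for n,cr,fr,e1,e2,zc,ze in(('lamp',(222.5,120.3),(222.5,133.3),(199+.0,81+62.5),(199+44,81+64.5),88.4,80),('stage',(238.7,121.5),(239,133.3),(216,83+62.5),(216+41,83+61),64.7,57),('cam',(239,125.2),(238.2,136.3),(216,86+59),(216+44,86+64),48.3,41)):
    s=np.load(f'pics/w_{n}.npz'); a=ray(s,cr,zc); b=ray(s,fr,zc+4.2); p,q=ray(s,e1,ze),ray(s,e2,ze); d=p-q
    yaw=np.arctan2(-d[0],d[1]); u=np.array([np.cos(yaw),np.sin(yaw),0])
    print(n,'crease',a.round(1),'front',b.round(1),'len',np.linalg.norm((a-b)[:2]).round(1),'yaw',yaw.round(3),'16 ahead',(a-16*u).round(1),'crease-edge',np.dot((a-(p+q)/2),u).round(1))
print(robot.get_state()['tool_pos'])
```

```text
lamp crease [562.1 308.2  88.4] front [548.1 308.2  92.6] len 14.0 yaw -0.046 16 ahead [546.1 309.   88.4] crease-edge 27.8
stage crease [578.6 -41.8  64.7] front [565.  -42.2  68.9] len 13.6 yaw 0.038 16 ahead [562.6 -42.4  64.7] crease-edge 28.3
cam crease [ 575.1 -264.2   48.3] front [ 561.7 -263.3   52.5] len 13.4 yaw -0.108 16 ahead [ 559.2 -262.5   48.3] crease-edge 28.8
[502.18879396 271.91076445 242.28428033]
```

Sizes check out: front half about 14 mm long, crease about 28 mm from the case edge. Next, move above the lamp tap point.

```bash
python3 -m handwheel '[[0,[0.88,-0.74,0],0],[0,[0.88,-0.74,0],0],[0,[0,0,1],0],[0,[0,0,1],0],[0,[0,0,1],0],[0,[0,0,1],0],[0,[0,0,1],0],[0,[0,0,0.3],0],[0,[0,0,0],0],[0,[0,0,0],0],[0,[0,0,0],0]]'
```

```text
clock: 5.3
tool_pos: [547.3, 310.7, 111.5]
eef_rot: [-3.14, -0.003, -0.001]
force: [-0.2, -0.7, 0.7]
grip_width: -0.002
finger_force: 0.0
```

```bash
python3 -m handwheel '[[0,[-0.04,0.06,0.2],0],[0,[0,0,0.2],0],[0,[0,0,0.2],0],[0,[0,0,0.06],0],[0,[0,0,0],0],[0,[0,0,0],0]]'
python3 -m handwheel '[[0,[0,0,0.06],0],[0,[0,0,0.06],0],[0,[0,0,0],0],[0,[0,0,0],0]]'
```

```text
clock: 5.8
tool_pos: [544.4, 309.1, 93.0]
eef_rot: [3.141, 0.0, -0.0]
force: [-0.6, -0.2, -0.2]
grip_width: -0.0
finger_force: 0.0
clock: 6.13
tool_pos: [544.5, 309.1, 90.1]
eef_rot: [3.142, 0.0, -0.0]
force: [-0.2, -0.5, -0.1]
grip_width: 0.001
finger_force: 0.0
```

```bash
python3 -m handwheel '[[0,[0,0,0.05],0],[0,[0,0,0],0],[0,[0,0,0],0]]'
python3 -m handwheel '[[0,[0,0,0.05],0],[0,[0,0,0],0],[0,[0,0,0],0]]'
python3 -c "
from h import *
im=[cv2.cvtColor(viewer.snapshot(n)['color'],cv2.COLOR_RGB2BGR) for n in('scene','side')]
cv2.imwrite('pics/l1.png',np.hstack([cv2.resize(im[0][120:200,340:420],(400,400),interpolation=2),cv2.resize(im[1][100:180,205:285],(400,400),interpolation=2)]))"
```

```text
clock: 6.38
tool_pos: [544.6, 309.0, 88.9]
eef_rot: [3.142, 0.0, -0.0]
force: [-0.1, 0.4, -0.1]
grip_width: 0.001
finger_force: 0.0
clock: 6.63
tool_pos: [544.5, 309.0, 87.6]
eef_rot: [3.142, 0.0, -0.0]
force: [-0.4, 0.3, -0.2]
grip_width: -0.001
finger_force: 0.0
```

View pics/l1.png

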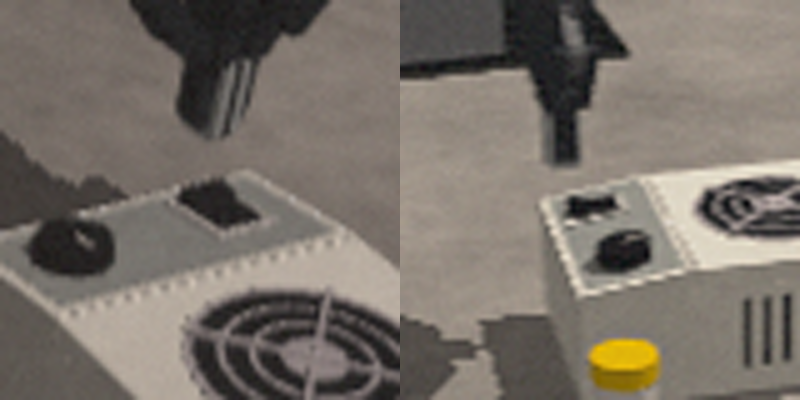

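The tip shows above the rocker, at (383,147) in scene and (238,132) in side. I triangulate the tip itself.

Run:
```python
from h import *
S=[np.load(f'pics/{n}0.npz') for n in('scene','side')]
P=[s['camera_matrix']@np.c_[s['R'],s['t']] for s in S]
for nm,a,b in(('tip',(384,147),(238,132.5)),('rocker',(383,160.4),(242.3,140.9))):
    X=cv2.triangulatePoints(P[0],P[1],np.array(a,float),np.array(b,float)); X=X[:3,0]/X[3]; print(nm,X.round(1),[(proj(s,X)-q).round(1) for s,q in zip(S,(a,b))])
for X in((544.5,309,87.6),(548,308,92)): print(X,[proj(s,X).round(1) for s in S])
s=viewer.snapshot('wrist'); s=wsnap('pics/w_l1.png'); print(robot.get_state()['q'])
im=cv2.imread('pics/w_l1.png'); cv2.imwrite('pics/w_l1c.png',cv2.resize(im[140:340,130:380],None,fx=3,fy=3))
```

```text
tip [548.3 316.8 113.3] [array([ 0.2, -0.7]), array([0.3, 0.5])]
rocker [559.4 311.4  86.7] [array([ 0.1, -0.5]), array([0.2, 0.4])]
(544.5, 309, 87.6) [array([377.9, 156.3]), array([237.9, 141.8])]
(548, 308, 92) [array([378.9, 155.5]), array([239.1, 140.5])]
tcp [544.6 309.1  87.7] [-3.142 -0.    -0.   ]
[ 4.48748541e-01  4.76347028e-01  1.54189894e+00 -5.61839660e-06
  1.12328867e+00  2.01970083e+00]
```

View pics/w_l1c.png

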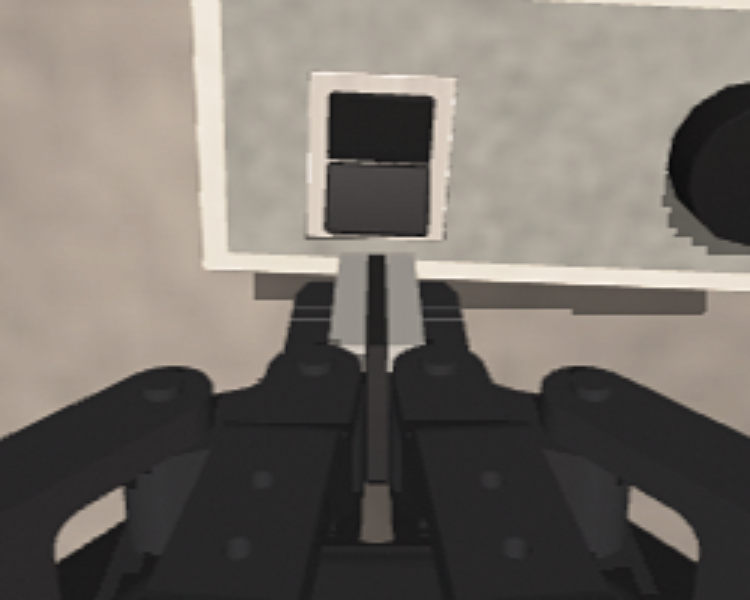

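Both the side and scene views (tip z≈113) and the wrist view (tip row 225, nearer than the TCP) show the visible fingertips about 25 mm short of the reported TCP, so no contact has happened yet. I go on down in small steps, watching the force.

```bash
python3 -m handwheel '[[0,[0.1,0,0.12],0],[0,[0,0,0.12],0],[0,[0,0,0],0],[0,[0,0,0],0]]'
python3 -m handwheel '[[0,[0,0,0.12],0],[0,[0,0,0.12],0],[0,[0,0,0],0],[0,[0,0,0],0]]'
python3 - <<'E'
from h import *
im=[cv2.cvtColor(viewer.snapshot(n)['color'],cv2.COLOR_RGB2BGR) for n in('scene','side')]
cv2.imwrite('pics/l2.png',np.hstack([cv2.resize(im[0][120:200,340:420],(400,400),interpolation=2),cv2.resize(im[1][100:180,205:285],(400,400),interpolation=2)]))
E
```

```text
clock: 7.17
tool_pos: [546.8, 308.9, 81.2]
eef_rot: [3.141, 0.001, -0.0]
force: [-0.4, 0.3, -0.9]
grip_width: 0.004
finger_force: 0.0
clock: 7.5
tool_pos: [546.8, 308.9, 75.3]
eef_rot: [3.141, 0.001, -0.0]
force: [-0.5, 0.0, 0.2]
grip_width: 0.003
finger_force: 0.0
```

View pics/l2.png

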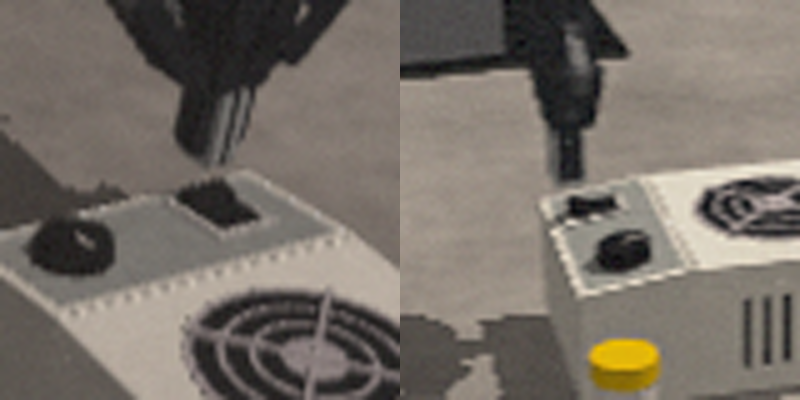

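The tip is still about 10 mm above the rocker's front end in both views, and laterally lined up with it. I go on gently.

```bash
python3 -m handwheel '[[0,[0,0,0.1],0],[0,[0,0,0.1],0],[0,[0,0,0],0],[0,[0,0,0],0]]'
python3 -m handwheel '[[0,[0,0,0.05],0],[0,[0,0,0],0],[0,[0,0,0],0]]'
python3 -m handwheel '[[0,[0,0,0.05],0],[0,[0,0,0],0],[0,[0,0,0],0]]'
```

```text
clock: 7.93
tool_pos: [546.9, 309.0, 70.4]
eef_rot: [3.141, 0.0, -0.0]
force: [0.2, -0.2, -0.3]
grip_width: 0.001
finger_force: 0.0
clock: 8.18
tool_pos: [547.1, 309.1, 69.4]
eef_rot: [3.141, 0.0, -0.0]
force: [-0.6, 0.7, 0.2]
grip_width: -0.0
finger_force: 0.0
clock: 8.43
tool_pos: [547.0, 309.1, 68.1]
eef_rot: [3.142, 0.0, -0.0]
force: [0.1, 1.4, 0.7]
grip_width: 0.002
finger_force: 0.0
```

```bash
python3 -m handwheel '[[0,[0,0,0.05],0],[0,[0,0,0],0],[0,[0,0,0],0]]'
python3 -m handwheel '[[0,[0,0,0.05],0],[0,[0,0,0],0],[0,[0,0,0],0]]'
python3 -m handwheel '[[0,[0,0,0.05],0],[0,[0,0,0],0],[0,[0,0,0],0]]'
```

```text
clock: 8.68
tool_pos: [547.0, 309.0, 66.9]
eef_rot: [3.142, 0.0, -0.0]
force: [-0.2, 0.1, -0.1]
grip_width: -0.0
finger_force: 0.0
clock: 8.93
tool_pos: [547.0, 309.0, 65.6]
eef_rot: [3.141, 0.0, -0.0]
force: [0.0, -0.4, 0.0]
grip_width: -0.002
finger_force: 0.0
clock: 9.18
tool_pos: [547.0, 309.1, 64.4]
eef_rot: [3.142, 0.0, -0.0]
force: [1.2, 0.2, -0.2]
grip_width: -0.003
finger_force: 0.0
```

```bash
python3 - <<'E'
from h import *
s=wsnap('pics/w_l2.png'); im=cv2.imread('pics/w_l2.png').max(2)
p=proj(s,[562.1,308.2,88.4]).round(1); print(p); x=int(round(p[0])); print(im[int(p[1])-32:int(p[1])+52,x-5:x+6].mean(1).round().astype(int).tolist())
old=cv2.imread('pics/w_l1.png').max(2); print(old[160:250,250:262].mean(1).round().astype(int).tolist())
E
python3 -m handwheel '[[0,[0,0,0.05],0],[0,[0,0,0],0],[0,[0,0,0],0]]'
python3 -m handwheel '[[0,[0,0,0.05],0],[0,[0,0,0],0],[0,[0,0,0],0]]'
```

```text
tcp [547.  309.1  64.4] [ 3.142  0.    -0.   ]
[257.  211.3]
[219, 220, 220, 223, 227, 54, 43, 40, 33, 33, 34, 34, 34, 34, 33, 34, 34, 34, 34, 33, 33, 33, 34, 32, 32, 33, 33, 32, 31, 28, 102, 58, 50, 73, 71, 70, 69, 68, 68, 67, 67, 67, 65, 65, 63, 62, 94, 91, 88, 85, 85, 85, 85, 85, 85, 85, 85, 82, 80, 80, 80, 80, 80, 79, 80, 80, 78, 75, 75, 75, 75, 75, 75, 75, 75, 73, 97, 107, 94, 91, 84, 79, 79, 76]
[174, 174, 175, 174, 184, 235, 221, 220, 220, 223, 234, 66, 40, 33, 33, 34, 34, 34, 34, 34, 33, 34, 34, 34, 34, 34, 34, 33, 33, 33, 32, 32, 30, 44, 111, 49, 78, 75, 75, 74, 73, 73, 72, 71, 71, 70, 69, 68, 68, 66, 67, 65, 65, 64, 64, 63, 64, 37, 82, 181, 180, 178, 178, 180, 153, 96, 95, 93, 90, 90, 90, 90, 90, 90, 90, 90, 87, 84, 85, 85, 85, 85, 85, 84, 85, 82, 80, 80, 80, 80]
clock: 9.48
tool_pos: [547.2, 309.2, 63.4]
eef_rot: [-3.141, -0.0, -0.0]
force: [0.8, 0.4, 1.7]
grip_width: -0.002
finger_force: 0.8
clock: 9.73
tool_pos: [546.9, 309.1, 61.9]
eef_rot: [-3.142, 0.0, -0.0]
force: [-1.7, -0.0, 0.5]
grip_width: 0.002
finger_force: 0.4
```

Contact is starting at a reported z of about 63.4. I keep pressing.

```bash
python3 -m handwheel '[[0,[0,0,0.05],0],[0,[0,0,0],0],[0,[0,0,0],0]]'
python3 -m handwheel '[[0,[0,0,0.05],0],[0,[0,0,0],0],[0,[0,0,0],0]]'
cat > prof.py <<'E'
from h import *
import sys
X=list(map(float,sys.argv[1:4]))
s=wsnap('pics/w_p.png'); im=cv2.imread('pics/w_p.png').max(2)
p=proj(s,X).round(1); x=int(round(p[0])); print(p, im[int(p[1])-32:int(p[1])+30,x-5:x+6].mean(1).round().astype(int).tolist())
E
python3 prof.py 562.1 308.2 88.4
```

```text
clock: 9.98
tool_pos: [547.1, 308.9, 60.4]
eef_rot: [3.141, 0.0, -0.0]
force: [-0.3, 0.4, -0.2]
grip_width: 0.001
finger_force: 0.0
clock: 10.23
tool_pos: [547.0, 309.0, 59.3]
eef_rot: [3.141, 0.0, -0.0]
force: [0.1, 0.4, 0.5]
grip_width: 0.002
finger_force: 0.0
tcp [547.  309.   59.3] [ 3.141  0.    -0.   ]
[256.9 214.5] [203, 38, 30, 33, 34, 35, 35, 35, 35, 35, 35, 32, 61, 46, 28, 28, 28, 28, 28, 28, 28, 28, 28, 28, 28, 27, 27, 27, 27, 27, 26, 43, 52, 32, 33, 34, 34, 34, 34, 34, 33, 32, 37, 95, 91, 89, 84, 85, 85, 85, 85, 85, 85, 85, 82, 80, 80, 80, 80, 80, 80, 80]
```

The lamp rocker has clicked over: its front half now reads dark and flush. I lift and move above the stage rocker.

```bash
python3 -m handwheel '[[0,[0,0,-1],0],[0,[0,0,-1],0],[0,[0,0,-1],0],[0,[0,0,-1],0],[0,[0,0,0],0],[0,[0.33,1,0],0],[0,[0.33,1,0],0],[0,[0,1,0],0],[0,[0,1,0],0],[0,[0,1,0],0],[0,[0,1,0],0],[0,[0,1,0],0]]'
python3 -m handwheel '[[0,[0,1,0],0],[0,[0,1,0],0],[0,[0,1,0],0],[0,[0,1,0],0],[0,[0,1,0],0],[0,[0,1,0],0],[0,[0,1,0],0],[0,[0,0,0],0],[0,[0,0,0],0],[0,[0,0,0],0]]'
python3 prof.py 578.6 -41.8 64.7
```

```text
clock: 11.28
tool_pos: [563.2, 132.8, 159.0]
eef_rot: [3.141, 0.0, -0.0]
force: [-0.2, 0.7, -0.9]
grip_width: -0.003
finger_force: 0.0
clock: 12.12
tool_pos: [563.2, -40.6, 159.1]
eef_rot: [-3.141, 0.001, -0.001]
force: [0.0, 0.3, -0.6]
grip_width: 0.004
finger_force: 0.0
tcp [563.2 -40.6 159.1] [-3.141e+00  1.000e-03 -1.000e-03]
[256.6 169.7] [186, 186, 186, 186, 186, 185, 186, 187, 188, 190, 190, 186, 239, 229, 231, 238, 155, 45, 34, 36, 37, 37, 37, 37, 37, 37, 37, 36, 36, 35, 33, 59, 106, 90, 86, 85, 85, 84, 83, 83, 83, 83, 82, 81, 80, 79, 84, 24, 106, 133, 101, 192, 187, 179, 207, 247, 245, 247, 253, 103, 96, 98]
```

The crease appears at its predicted row. I descend to just above contact.

```bash
python3 -m handwheel '[[0,[0,0.07,0.9],0],[0,[0,0,0.9],0],[0,[0,0,0.9],0],[0,[0,0,0.9],0],[0,[0,0,0.5],0],[0,[0,0,0.3],0],[0,[0,0,0.2],0],[0,[0,0,0],0],[0,[0,0,0],0]]'
python3 -m handwheel '[[0,[0,0,0.05],0],[0,[0,0,0.05],0],[0,[0,0,0],0],[0,[0,0,0],0]]'
python3 -m handwheel '[[0,[0,0,0.05],0],[0,[0,0,0.05],0],[0,[0,0,0],0],[0,[0,0,0],0]]'
python3 prof.py 578.6 -41.8 64.7
```

```text
clock: 12.92
tool_pos: [564.1, -42.2, 44.9]
eef_rot: [3.142, -0.001, 0.001]
force: [-0.3, -0.5, -0.1]
grip_width: 0.004
finger_force: 0.0
clock: 13.25
tool_pos: [563.8, -42.8, 42.4]
eef_rot: [3.141, -0.001, -0.0]
force: [0.0, -0.1, -0.0]
grip_width: 0.004
finger_force: 0.0
clock: 13.58
tool_pos: [563.4, -42.7, 39.4]
eef_rot: [-3.142, 0.0, -0.0]
force: [0.9, 0.5, 1.1]
grip_width: -0.002
finger_force: 0.0
tcp [563.4 -42.7  39.4] [-3.142  0.    -0.   ]
[253.7 211.9] [222, 222, 223, 229, 172, 34, 47, 34, 34, 34, 34, 34, 34, 35, 34, 34, 34, 34, 35, 34, 34, 34, 33, 33, 33, 33, 33, 33, 31, 25, 161, 36, 62, 73, 71, 70, 70, 69, 68, 68, 67, 66, 66, 65, 64, 62, 95, 93, 89, 85, 86, 86, 85, 86, 85, 86, 86, 83, 79, 79, 79, 80]
```

```bash
python3 -m handwheel '[[0,[0,0,0.05],0],[0,[0,0,0.05],0],[0,[0,0,0],0],[0,[0,0,0],0]]'
python3 -m handwheel '[[0,[0,0,0.05],0],[0,[0,0,0],0],[0,[0,0,0],0]]'
python3 prof.py 578.6 -41.8 64.7
```

```text
clock: 13.97
tool_pos: [563.3, -42.7, 36.8]
eef_rot: [3.142, 0.0, -0.0]
force: [-1.1, -0.9, 0.6]
grip_width: 0.002
finger_force: 0.4
clock: 14.22
tool_pos: [563.6, -42.6, 35.6]
eef_rot: [-3.142, -0.0, -0.0]
force: [-0.4, 0.1, 1.0]
grip_width: -0.0
finger_force: 0.0
tcp [563.6 -42.6  35.6] [-3.142 -0.    -0.   ]
[253.9 214.6] [236, 67, 30, 33, 34, 34, 34, 34, 33, 46, 62, 34, 29, 30, 30, 30, 30, 30, 30, 30, 30, 30, 30, 30, 29, 29, 29, 29, 29, 28, 33, 44, 36, 36, 36, 35, 35, 35, 35, 34, 34, 33, 39, 97, 93, 89, 85, 85, 86, 85, 86, 85, 86, 86, 82, 79, 79, 80, 80, 79, 79, 80]
```

The stage controller is on. I lift and go to the camera box.

```bash
python3 -m handwheel '[[0,[0,0,-1],0],[0,[0,0,-1],0],[0,[0,0,-1],0],[0,[0,0,-1],0],[0,[0,0,-0.6],0],[0,[0,0,0],0]]'
python3 -m handwheel '[[0,[-0.14,0.98,0],0],[0,[0,0.98,0],0],[0,[0,0.98,0],0],[0,[0,0.98,0],0],[0,[0,0.98,0],0],[0,[0,0.98,0],0],[0,[0,0.98,0],0],[0,[0,0.98,0],0],[0,[0,0.98,0],0],[0,[0,0,0],0],[0,[0,0,0],0],[0,[0,0,0],0]]'
python3 prof.py 575.1 -264.2 48.3
```

```text
clock: 14.77
tool_pos: [566.6, -43.1, 154.7]
eef_rot: [3.14, -0.008, -0.0]
force: [0.4, -0.5, 0.7]
grip_width: -0.001
finger_force: 0.0
clock: 15.77
tool_pos: [559.2, -262.4, 149.5]
eef_rot: [-3.14, 0.002, -0.001]
force: [0.5, -0.0, -0.3]
grip_width: -0.003
finger_force: 0.0
tcp [ 559.2 -262.4  149.5] [-3.14e+00  2.00e-03 -1.00e-03]
[257.3 167.8] [173, 173, 174, 174, 175, 175, 176, 177, 177, 177, 174, 170, 202, 227, 222, 228, 174, 54, 33, 34, 34, 34, 34, 34, 34, 34, 34, 33, 33, 33, 30, 73, 75, 78, 78, 78, 77, 77, 77, 76, 76, 75, 75, 74, 74, 75, 63, 35, 109, 143, 169, 165, 173, 174, 216, 243, 242, 249, 184, 98, 96, 98]
```

```bash
python3 -m handwheel '[[0,[0.04,0,0.9],0],[0,[0,0,0.9],0],[0,[0,0,0.9],0],[0,[0,0,0.9],0],[0,[0,0,0.6],0],[0,[0,0,0.4],0],[0,[0,0,0.2],0],[0,[0,0,0],0],[0,[0,0,0],0]]'
python3 -m handwheel '[[0,[0,0,0.05],0],[0,[0,0,0.05],0],[0,[0,0,0],0],[0,[0,0,0],0]]'
python3 -m handwheel '[[0,[0,0,0.05],0],[0,[0,0,0.05],0],[0,[0,0,0],0],[0,[0,0,0],0]]'
python3 prof.py 575.1 -264.2 48.3
```

```text
clock: 16.57
tool_pos: [561.5, -262.9, 31.2]
eef_rot: [3.141, -0.001, 0.0]
force: [0.3, -0.0, 0.7]
grip_width: 0.0
finger_force: 0.0
clock: 16.9
tool_pos: [561.3, -263.4, 28.8]
eef_rot: [3.141, -0.001, -0.0]
force: [0.2, -0.6, -0.0]
grip_width: -0.002
finger_force: 0.0
clock: 17.23
tool_pos: [560.9, -263.2, 25.6]
eef_rot: [-3.141, 0.0, -0.0]
force: [-0.0, 0.4, -0.1]
grip_width: 0.003
finger_force: 0.0
tcp [ 560.9 -263.2   25.6] [-3.141  0.    -0.   ]
[257.3 211.9] [215, 215, 217, 222, 170, 48, 39, 35, 32, 32, 33, 33, 33, 33, 33, 33, 33, 32, 33, 33, 32, 32, 32, 32, 31, 31, 31, 31, 29, 52, 120, 47, 63, 68, 67, 66, 66, 65, 65, 64, 64, 63, 62, 61, 60, 58, 92, 89, 86, 82, 83, 83, 82, 82, 83, 83, 83, 80, 78, 78, 78, 78]
```

```bash
python3 -m handwheel '[[0,[0,0,0.05],0],[0,[0,0,0.05],0],[0,[0,0,0],0],[0,[0,0,0],0]]'
python3 -m handwheel '[[0,[0,0,0.05],0],[0,[0,0,0],0],[0,[0,0,0],0]]'
python3 -m handwheel '[[0,[0,0,0.05],0],[0,[0,0,0],0],[0,[0,0,0],0]]'
python3 prof.py 575.1 -264.2 48.3
```

```text
clock: 17.62
tool_pos: [560.8, -263.1, 23.0]
eef_rot: [-3.141, 0.0, -0.0]
force: [0.3, 0.5, -0.8]
grip_width: -0.002
finger_force: 0.0
clock: 17.87
tool_pos: [561.0, -263.2, 21.9]
eef_rot: [-3.142, 0.0, -0.0]
force: [0.2, 0.8, -0.4]
grip_width: 0.001
finger_force: 0.0
clock: 18.12
tool_pos: [560.8, -263.2, 20.7]
eef_rot: [-3.142, 0.0, -0.0]
force: [-0.8, 0.3, 1.2]
grip_width: -0.001
finger_force: 0.7
tcp [ 560.8 -263.2   20.7] [-3.142  0.    -0.   ]
[257.4 214.9] [214, 216, 222, 160, 40, 31, 47, 35, 31, 31, 31, 31, 31, 31, 31, 31, 31, 31, 31, 31, 31, 31, 31, 31, 31, 31, 31, 30, 28, 69, 79, 39, 54, 55, 55, 55, 54, 54, 53, 53, 52, 50, 51, 91, 88, 86, 82, 82, 83, 82, 82, 82, 82, 82, 79, 77, 77, 77, 77, 77, 78, 77]
```

The rocker is partway down (front brightness 54). A little more.

```bash
python3 -m handwheel '[[0,[0,0,0.05],0],[0,[0,0,0],0],[0,[0,0,0],0]]'
python3 -m handwheel '[[0,[0,0,0.04],0],[0,[0,0,0],0],[0,[0,0,0],0]]'
python3 prof.py 575.1 -264.2 48.3
```

```text
clock: 18.42
tool_pos: [561.0, -263.2, 19.3]
eef_rot: [-3.141, 0.0, -0.0]
force: [-0.1, -0.8, 0.5]
grip_width: 0.0
finger_force: 0.2
clock: 18.67
tool_pos: [561.1, -263.2, 18.3]
eef_rot: [-3.142, -0.0, -0.0]
force: [0.2, 0.7, 0.3]
grip_width: 0.002
finger_force: 0.0
tcp [ 561.1 -263.2   18.3] [-3.142 -0.    -0.   ]
[257.4 216.9] [60, 30, 32, 32, 34, 34, 34, 34, 34, 33, 34, 57, 50, 27, 27, 27, 27, 27, 27, 27, 27, 27, 27, 27, 27, 26, 26, 26, 26, 25, 39, 46, 33, 32, 32, 33, 33, 33, 32, 31, 36, 93, 89, 86, 82, 83, 82, 83, 82, 82, 83, 83, 80, 77, 77, 78, 77, 77, 77, 78, 78, 76]
```

The camera box has clicked over. I lift clear and check the whole scene.

```bash
python3 -m handwheel '[[0,[0,0,-1],0],[0,[0,0,-1],0],[0,[0,0,-1],0],[0,[0,0,-1],0],[0,[0,0,-1],0],[0,[0,0,-1],0],[0,[0,0,-1],0],[0,[-1,0,0],0],[0,[-1,0,0],0],[0,[0,0,0],0],[0,[0,0,0],0]]'
python3 - <<'E'
from h import *
snap('scene','pics/scene1.png'); snap('side','pics/side1.png')
T=[]
for n,cs in(('scene',[(120,264),(238,221),(384,161)]),('side',[(315,269),(282,204),(243,141)])):
    im=cv2.imread(f'pics/{n}1.png'); d=cv2.absdiff(im,cv2.imread(f'pics/{n}0.png')).max(2)
    T.append(np.hstack([cv2.resize(im[y-28:y+28,x-38:x+38],None,fx=3.5,fy=3.5,interpolation=cv2.INTER_CUBIC) for x,y in cs]))
cv2.imwrite('pics/crop1.png',np.vstack(T))
E
```

```text
clock: 19.63
tool_pos: [509.9, -263.0, 193.8]
eef_rot: [-3.142, -0.0, -0.001]
force: [1.1, -0.4, 0.7]
grip_width: 0.002
finger_force: 0.0
```

View pics/crop1.png

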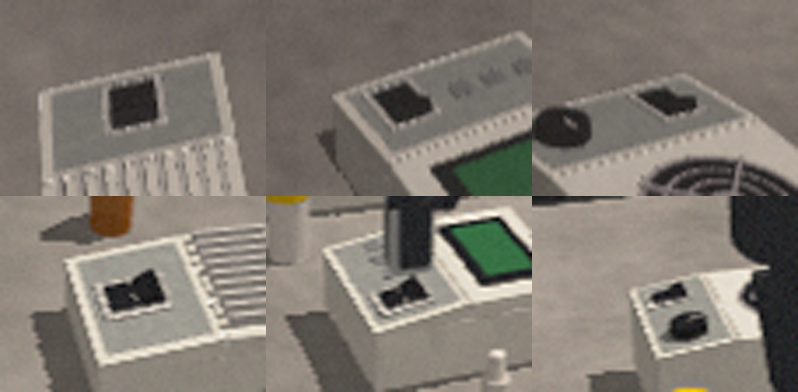

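All three rockers now show the front flush and the rear raised, and the units and visible neighbours have not moved. Handing in.

```bash
python3 -c "
from bench import workorder
print(workorder.close_job())"
```

```text
the job is handed in; nothing more can be done
None
```

The lamp supply, then the stage controller, then the camera box were each tapped on in that order, all three show on in the final pictures with the units unmoved, and the job is handed in (hand-in returned no verdict).

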